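# Line up the drying boards along the fence

### The job

Clear the middle of the craft table: slide the three drying boards into one straight row along the dark wooden fence, in any order, each flat on the table, square to the long rail and pushed up flush against it, the first one up against the end stop and the others closed up side by side with no gaps. Slide the boards along the table rather than picking them up, and leave the dye bottles, the cup and the round cutter where they stand.

Things in the scene. Friction and masses are not known exactly. Their poses are not given: they have to be found in the camera images.
- board_red: loose square plywood drying board, 90 x 90 x 12 mm, 0.18 kg, with a red plastic moulding frame fixed on its middle: a square of 52 x 52 mm outside, sides parallel to the board's, walls 4 mm thick, open at the top, reaching 42 mm above the table. Origin: centre of the board's underside; x and y parallel to its sides, z up
- board_yellow: loose square plywood drying board, 90 x 90 x 12 mm, 0.18 kg, with a yellow plastic moulding frame fixed on its middle: a square of 52 x 52 mm outside, sides parallel to the board's, walls 4 mm thick, open at the top, reaching 42 mm above the table. Origin: centre of the board's underside; x and y parallel to its sides, z up
- board_green: loose square plywood drying board, 90 x 90 x 12 mm, 0.18 kg, with a green plastic moulding frame fixed on its middle: a square of 52 x 52 mm outside, sides parallel to the board's, walls 4 mm thick, open at the top, reaching 42 mm above the table. Origin: centre of the board's underside; x and y parallel to its sides, z up
- fence: dark wooden L-shaped fence fixed to the table, 18 mm high. Origin: on the table, middle of the long rail's inner face (towards the robot); x points into the rail (22 mm thick; boards belong at x < 0), y along it to the end stop. The rail spans y -160 to +160 mm; the end stop's inner face is the plane y = +160 mm, from x = 0 to -40 mm; the stop is 20 mm thick
- bottle_red: red squeeze bottle of dye with a pale nozzle, 62 mm across, 190 mm tall, standing loose; origin at the centre of its base. Bystander
- bottle_teal: teal green squeeze bottle of dye with a pale nozzle, 62 mm across, 190 mm tall, standing loose; origin at the centre of its base. Bystander
- cup: white cup without handle, 84 mm across the rim, 100 mm tall, standing loose; origin at the centre of its base. Bystander
- cutter: orange round plastic cutter ring, 80 mm across, 22 mm tall, lying loose on the left of the table; origin at the centre of its underside. Bystander

How it is judged:
By the outcome, as a careful person would: the job done as asked, in the order asked, and still so for the second after the job is handed in, with the robot touching nothing.
It also fails if it takes over 72 s, if anything falls off the work surface, if the arm or the gripper's body presses on something with over 40 N, if the wrist force passes 120 N, or if a joint passes its speed limit or range.

### The arm

A 6-joint arm with a two-finger parallel gripper is mounted at the origin on the work surface. World frame = base frame: x ahead of the robot, y to its left, z up, the work surface at z = 0. Lengths are in m, angles in degrees, forces in N, time in s.
With the tool pointing down it reaches from about 0.3 to 0.75 m from the base axis. Payload 8.5 kg.
Tool frame: the origin (TCP) lies midway between the tips of the shut fingers; the grasp point (between the pads) lies 19 mm behind it; z points along the fingers, y is the line along which they close (so a half turn about z gives the same grasp; the last joint's range is limited). The gripper opens to 85 mm and grips with 20 to 120 N. Pads are 22 mm wide; open, the fingers measure 114 mm over their backs; the gripper's body (76 mm by 85 mm) begins 54 mm behind the grasp point. The pads swing forward as they close: fully open they stand 13 mm farther back than shut.
Start: joints at [-80.632, 21.807, 74.336, -0, 83.858, -12.336], TCP at [0.203, -0.511, 0.231] pointing down, gripper open.
Joint ranges: [-178.18, 178.18], [-50.72, 133.34], [12.68, 142.11], [-81.47, 261.47], [9.98, 163.14], [-165.26, 165.26]. Speed limits (degrees/s): [136.94, 136.94, 180, 180, 180, 180].

### API

Orientations are given as a 3x3 rotation matrix whose columns are the frame's x, y, z axes.
In Python, from rig import env gives the robot as it stands. The module is installed in compiled form; this text tells all that it offers.
- The arm moves only by the tool jog_arm, never from a script. Its argument "targets" is a list of rows, each a list of 6 numbers: the shift along the tool's x, y, z in cm, then the turn, a rotation vector about the tool's x, y, z in degrees. A call has 1 to 8 rows; each row is the pose to reach, as a shift and turn from the pose commanded when the call began, along the tool's axes at that moment; what a row does not reach only later rows make up. A row lasts 1/12 s, in which the tool goes at most 41.7 mm and 7.16 degrees, less where a joint would pass 70% of its speed; a pose out of reach is approached as far as the arm can. A call with a gripper value outside its range is refused whole. "hand" is the opening, from 0 (shut) to 1 (fully open), set as the call begins (left out, the last holds). The fingers move at their own pace and stop on an object; "newtons" is the grip in N (left out, the last holds). Time passes only in rows, so rows that repeat a pose let the fingers close. It gives the time, the measured TCP pose, the force, the opening and the grip force at its end, in the units of the state.
- env.observe(): the state, without advancing time (a new reading comes with each control period).
- env.get_image(name): name is "side" or "top" or "wrist"; returns a dict with "frame" (384x512x3 uint8, red, green, blue), "depth" (384x512 float32, m along the optical axis (not along the pixel's ray), 0 where there is no reading), "fovy" (degrees; the focal length in pixels is half the picture's height over the tangent of half this angle, whatever the lens; pixels are square), "cx", "cy" (the principal point, pixels), "k1" (the pictures are not rectified: a ray, as slopes to the right and down, at radius r is drawn at 1 + k1 r^2 times it, then the intrinsics apply), "cam_to_world" (4x4, takes a point from camera to world coordinates). Camera axes: x right, y down, z forward; pixel columns grow to the right and rows downward; lengths in m; the calibration is good to about 2 mm. A picture is of the moment at which its call begins.
- env.close_job(): hands the job in; it is judged then, once.
Trained networks look in the newest picture that a camera, given by its name, has taken for a name from the list of things; names that differ only in an ending like _2 or _b are one class to them, and where a whole thing is asked for, a point or a joint stands for the part that bears it (a point fixed in the world has none). Each returns a list of dicts, best first, with "score" (0 to 1); they miss things now and then, are a little off and sometimes report something else, mostly with a low value. They report only what shows in the picture. A call takes as long as a camera call.
- env.regions_of(camera, target): "pixels" (384x512 bool, what is visible of it) and "point" ([row, column] in pixels, amid what is visible of it).
The state is a dict: "time_s": time; "q": joint angles; "qvel": joint speeds; "joint_efforts": joint torques, N m; "position": TCP position; "tool_rot": TCP orientation; "ft_force": force on the tool from outside, world axes, zero at the start; "wrist_torque": the same for the moment, N m; "grip_width": finger opening in m; "gripper_force": force on a finger pad.
Only numpy, scipy, OpenCV 4.12 (cv2) and the standard library are available. Lean on these libraries where they do the work, as an engineer would, in place of code of your own. Each camera call takes 0.05 s, during which the arm holds its last target. There are 200 camera calls.

## Working session

There is one attempt and no reset: what is moved stays moved. The work goes in short steps, Python scripts to look and compute and a tool call to move; the robot and the scene stay as the last step left them, time stands still between calls to the robot, and variables do not carry over. Pictures are saved under pics/ and viewed, at most 10 in all, crops included, and the job is handed in when it is done.

Besides the shell and the picture viewer there is one more tool, called after "Emit:" as name(argument=value, ...), one argument or row to a line, values as JSON. jog_arm: Moves the arm, as the interface text tells. Its arguments: {"type":"object","properties":{"targets":{"type":"array","items":{"type":"array","items":{"type":"number"}}},"hand":{"type":"number"},"newtons":{"type":"number"}},"required":["targets"]}

```bash
mkdir -p pics
cat > h.py <<'E'
from rig import env
import numpy as np, cv2
def pts(im, mask=None):
    f=192/np.tan(np.radians(im["fovy"])/2)
    v,u=np.nonzero((im["depth"]>0)&(mask if mask is not None else True))
    x=(u-im["cx"])/f; y=(v-im["cy"])/f; rd=np.hypot(x,y); r=rd.copy()
    for _ in range(20): r=rd/(1+im["k1"]*r*r)
    s=np.where(rd>0,r/np.maximum(rd,1e-9),1); d=im["depth"][v,u]
    P=np.c_[x*s*d,y*s*d,d,np.ones(len(d))]
    return (P@im["cam_to_world"].T)[:,:3]
def save(im,n): cv2.imwrite("pics/"+n,cv2.cvtColor(im["frame"],cv2.COLOR_RGB2BGR))
E
python3 - <<'E'
from h import *
for c in ("top","side"):
    im=env.get_image(c); save(im,c+"0.png")
    if c=="top":
        for n in "board_red board_yellow board_green fence bottle_red bottle_teal cup cutter".split():
            for r in env.regions_of(c,n)[:2]:
                P=pts(im,r["pixels"]); 
                print(n,round(r["score"],2),np.round(r["point"]),len(P),np.round(np.median(P,0),3),P.min(0).round(3),P.max(0).round(3))
s=env.observe();print(s["tool_rot"].__repr__(),s["position"],s["ft_force"])
E
```

```text
board_red 0.64 [227. 260.] 767 [ 0.47  -0.011  0.013] [ 0.417 -0.062 -0.002] [0.524 0.044 0.051]
board_yellow 0.95 [230. 326.] 801 [ 0.448 -0.218  0.013] [ 0.399 -0.274 -0.007] [ 0.502 -0.171  0.052]
board_green 0.64 [231. 186.] 751 [0.47  0.234 0.014] [ 0.422  0.182 -0.003] [0.523 0.29  0.05 ]
fence 0.93 [161. 243.] 823 [0.689 0.04  0.018] [ 0.631 -0.145 -0.008] [0.712 0.195 0.029]
bottle_red 0.89 [204. 109.] 534 [0.553 0.446 0.121] [ 0.531  0.427 -0.007] [0.595 0.533 0.193]
bottle_teal 0.56 [162. 373.] 539 [ 0.647 -0.358  0.119] [ 0.626 -0.433 -0.006] [ 0.724 -0.339  0.194]
cup 0.94 [235. 392.] 675 [ 0.416 -0.43   0.045] [ 0.373 -0.481 -0.006] [ 0.464 -0.371  0.106]
cutter 0.42 [260. 147.] 51 [0.383 0.361 0.018] [ 0.372  0.339 -0.005] [0.402 0.409 0.027]
array([[ 9.29107643e-01,  3.69809394e-01, -1.32831166e-05],
       [ 3.69809393e-01, -9.29107638e-01,  1.01870256e-04],
       [ 2.53311326e-05, -9.95606549e-05, -9.99999995e-01]]) [ 0.20338404 -0.51097347  0.23128338] [-0.04862505 -0.02214851  0.92874477]
```

View pics/top0.png

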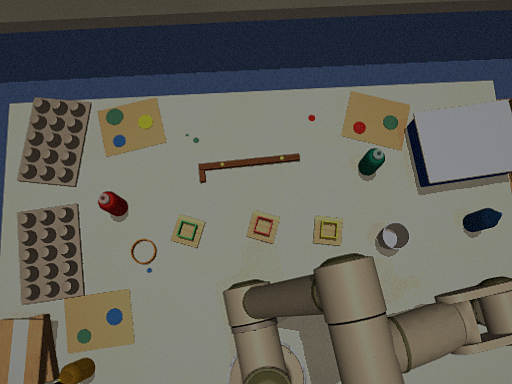

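View pics/side0.png

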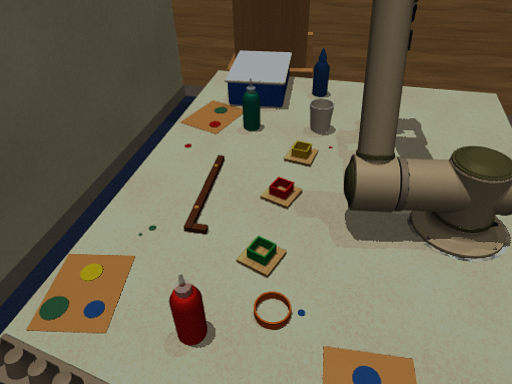

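The top picture shows the green, red and yellow boards at about (231,186), (227,260) and (230,326). The fence is at row 161, with its stop at the left end (170,203). The side view agrees. Next I'll measure the poses accurately.

```bash
cat >> h.py <<'E'
from scipy.optimize import minimize
BOX=lambda L,c,h:np.maximum(np.abs(L-c)-h,0)
def fit_board(cam,im,n):
    """rect fit to top-surface points; returns cx,cy,yaw(deg),score"""
    out=[]
    for r in env.regions_of(cam,n)[:2]:
        P=pts(im,r["pixels"]); 
        Q=P[(P[:,2]>0.006)&(P[:,2]<0.05)]
        c,s,a=cv2.minAreaRect((Q[:,:2]*1000).astype(np.float32))
        F=P[(P[:,2]>0.03)&(P[:,2]<0.05)]
        cf,sf,af=cv2.minAreaRect((F[:,:2]*1000).astype(np.float32))
        w=lambda t:(t+45)%90-45
        out.append((n,cam,round(r["score"],2),len(Q),"board",np.round(c,1),np.round(s,1),round(w(a),1),"frame",np.round(cf,1),np.round(sf,1),round(w(af),1)))
    return out
def fence(cam,im):
    r=env.regions_of(cam,"fence")[0]; P=pts(im,r["pixels"]); Q=P[(P[:,2]>0.010)&(P[:,2]<0.026)][:,:2]
    def model(p):
        t=np.radians(p[2]);R=np.array([[np.cos(t),-np.sin(t)],[np.sin(t),np.cos(t)]])
        L=(Q-p[:2]/1000)@R
        d1=np.hypot(*BOX(L,[.011,.01],[.011,.17]).T); d2=np.hypot(*BOX(L,[-.009,.17],[.031,.01]).T)
        return L,np.minimum(d1,d2)
    # robust: centre the rail laterally + distance outside
    def cost(p):
        L,d=model(p); m=L[:,0]>-0.004; 
        lat=np.mean(np.minimum(np.abs(L[m,0]-.011),.02)**2)
        st=~m; s2=np.mean(np.minimum(np.abs(L[st,1]-.17),.02)**2) if st.any() else 1
        return 1e6*(lat+0.3*s2+np.mean(np.minimum(d,.01)**2))
    best=min((minimize(cost,[x,y,a],method="Nelder-Mead",options=dict(maxiter=4000)) for x in(670,685) for y in(20,45) for a in(0,6)),key=lambda o:o.fun)
    return best.x.round(2),round(best.fun,1),len(Q)
def row(x,y,z,a,ref=None):
    """x,y,z m world TCP, a=deg world yaw of tool x -> jog row"""
    s=env.observe() if ref is None else ref
    R=np.array(s["tool_rot"]); t=np.radians(a)
    T=np.array([[np.cos(t),np.sin(t),0],[np.sin(t),-np.cos(t),0],[0,0,-1.]])
    d=R.T@(np.array([x,y,z])-s["position"])*100
    return np.r_[d,np.degrees(cv2.Rodrigues(R.T@T)[0].ravel())].round(2)
E
python3 - <<'E'
from h import *
for c in ("top","side"):
    im=env.get_image(c); print(fence(c,im))
    for n in ("board_red","board_yellow","board_green"):
        for o in fit_board(c,im,n): print(*o)
s=env.observe(); print(s["time_s"]); print(row(.46,.1,.35,0,s))
E
```

```text
(array([680.71,  13.81,   3.13]), np.float64(55.7), 743)
board_red top 0.76 746 board [472.5 -11. ] [90.2 90.4] -18.4 frame [472.4 -11.1] [51.9 52.9] -18.1
board_yellow top 0.8 707 board [ 448.7 -220.7] [87.2 89.8] -9.5 frame [ 449.3 -220.4] [53. 53.] -8.6
board_green top 0.69 753 board [471.3 233.5] [92.5 90.6] -18.6 frame [471.3 233.8] [52.4 52.3] -19.1
(array([677.21,  14.66,   3.32]), np.float64(54.4), 671)
board_red side 0.61 718 board [470.  -10.7] [91.9 92. ] -16.9 frame [470. -12.] [55.6 53.4] -20.0
board_yellow side 0.8 528 board [ 446.8 -220.2] [93.  90.6] -7.6 frame [ 446.7 -223.3] [60.6 52.2] -8.9
board_yellow side 0.74 732 board [687.9  31. ] [ 59.7 335.8] 10.7 frame [0. 0.] [0. 0.] 0.0
board_green side 0.65 1124 board [469.2 232.5] [91.8 90.9] -18.4 frame [469.5 232.5] [54.6 54. ] -18.6
1.0
[ 46.44 -47.28 -11.87  -0.     0.    21.7 ]
  return _methods._mean(a, axis=axis, dtype=dtype,
  ret = ret.dtype.type(ret / rcount)
```

Run:
```python
from h import *
print(row(.47,.233,.12,-18.6))
```

```text
[ 52.28 -59.26  11.13  -0.     0.    40.3 ]
```

Emit:
jog_arm(
  targets=[
    [52.3, -59.3, 11.1, 0, 0, 40.3],
    [52.3, -59.3, 11.1, 0, 0, 40.3],
    [52.3, -59.3, 11.1, 0, 0, 40.3],
    [52.3, -59.3, 11.1, 0, 0, 40.3],
    [52.3, -59.3, 11.1, 0, 0, 40.3],
    [52.3, -59.3, 11.1, 0, 0, 40.3],
    [52.3, -59.3, 11.1, 0, 0, 40.3],
    [52.3, -59.3, 11.1, 0, 0, 40.3],
  ],
  hand=1,
  newtons=50,
)

```text
time_s: 1.67
position: [0.3142, -0.2004, 0.1852]
tool_rot: [[0.947, -0.32, 0.001], [-0.32, -0.947, -0.001], [0.001, 0.0, -1.0]]
ft_force: [1.7, -0.7, 0.8]
grip_width: 0.0856
gripper_force: 0.0
```

Run:
```python
from h import *
s=env.observe();print(s["time_s"],s["position"]);print(row(.47,.233,.12,-18.6))
```

```text
1.6667 [ 0.31421714 -0.20041442  0.1852493 ]
[ 8.900e-01 -4.605e+01  6.510e+00  2.000e-02 -4.000e-02 -6.000e-02]
```

Emit:
jog_arm(
  targets=[
    [0.9, -46, 6.5, 0, 0, 0],
    [0.9, -46, 6.5, 0, 0, 0],
    [0.9, -46, 6.5, 0, 0, 0],
    [0.9, -46, 6.5, 0, 0, 0],
    [0.9, -46, 6.5, 0, 0, 0],
    [0.9, -46, 6.5, 0, 0, 0],
    [0.9, -46, 6.5, 0, 0, 0],
    [0.9, -46, 6.5, 0, 0, 0],
  ],
)

```text
time_s: 2.33
position: [0.4258, 0.1108, 0.1386]
tool_rot: [[0.948, -0.319, 0.001], [-0.319, -0.948, -0.0], [0.001, -0.0, -1.0]]
ft_force: [1.3, -0.7, 0.3]
grip_width: 0.0855
gripper_force: 0.0
```

Run:
```python
from h import *
s=env.observe();print(s["time_s"],s["position"]);print(row(.47,.233,.12,-18.6))
```

```text
2.3333 [0.42576033 0.1108178  0.13858374]
[ 3.000e-01 -1.299e+01  1.860e+00 -1.000e-02 -4.000e-02  3.000e-02]
```

Emit:
jog_arm(
  targets=[
    [0.3, -13, 1.9, 0, 0, 0],
    [0.3, -13, 1.9, 0, 0, 0],
    [0.3, -13, 1.9, 0, 0, 0],
    [0.3, -13, 1.9, 0, 0, 0],
    [0.3, -13, 1.9, 0, 0, 0],
    [0.3, -13, 1.9, 0, 0, 0],
  ],
)

```text
time_s: 2.83
position: [0.4694, 0.2304, 0.1195]
tool_rot: [[0.948, -0.318, -0.001], [-0.318, -0.948, -0.001], [-0.0, 0.001, -1.0]]
ft_force: [-0.7, -0.1, 0.1]
grip_width: 0.0857
gripper_force: 0.0
```

Run:
```python
from h import *
im=env.get_image("wrist"); save(im,"w1.png")
for o in fit_board("wrist",im,"board_green"): print(*o)
s=env.observe();print(s["time_s"],s["position"]);print(row(.47,.233,.012,-18.6))
```

```text
board_green wrist 0.58 8899 board [468.7 232. ] [90.3 90. ] -18.8 frame [468.4 232.2] [52.3 53.2] -18.4
2.9333 [0.46951496 0.22953804 0.11995653]
[-7.00e-02 -3.50e-01  1.08e+01  1.00e-02 -0.00e+00 -7.00e-02]
```

View pics/w1.png

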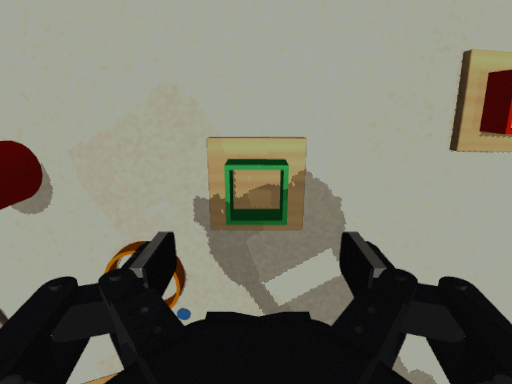

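Emit:
jog_arm(
  targets=[
    [-0.15, -0.2, 4, 0, 0, 0],
    [-0.15, -0.2, 8, 0, 0, 0],
    [-0.15, -0.2, 10.4, 0, 0, 0],
    [-0.15, -0.2, 10.4, 0, 0, 0],
    [-0.15, -0.2, 10.4, 0, 0, 0],
  ],
)

```text
time_s: 3.35
position: [0.4689, 0.2321, 0.0159]
tool_rot: [[0.947, -0.32, -0.001], [-0.32, -0.947, -0.0], [-0.001, 0.001, -1.0]]
ft_force: [-0.0, 0.1, 1.2]
grip_width: 0.0854
gripper_force: 0.0
```

Emit:
jog_arm(
  targets=[
    [0, 0, 0, 0, 0, 0],
    [0, 0, 0, 0, 0, 0],
    [0, 0, 0, 0, 0, 0],
    [0, 0, 0, 0, 0, 0],
    [0, 0, 0, 0, 0, 0],
    [0, 0, 0, 0, 0, 0],
  ],
  hand=0,
  newtons=40,
)

```text
time_s: 3.85
position: [0.4698, 0.2331, 0.0175]
tool_rot: [[0.948, -0.319, 0.003], [-0.319, -0.948, 0.0], [0.003, -0.001, -1.0]]
ft_force: [-0.9, -2.2, 7.5]
grip_width: 0.0516
gripper_force: 41.3
```

Run:
```python
from h import *
s=env.observe();p=s["position"]
def F(fx,fy,o=(.6795,.0142),a=3.2):
    t=np.radians(a);return o[0]+fx*np.cos(t)-fy*np.sin(t),o[1]+fx*np.sin(t)+fy*np.cos(t)
print(p,s["ft_force"])
for fx,fy in((-.13,.105),(-.06,.105),(-.045,.115)): print(F(fx,fy),row(*F(fx,fy),p[2],3.2))
```

```text
[0.46981799 0.23313289 0.01747311] [-0.94500645 -2.16313223  7.48971999]
(np.float64(0.5438414426320602), np.float64(0.1117794845899967)) [ 1.089e+01  9.140e+00  2.000e-02 -5.000e-02 -1.800e-01 -2.180e+01]
(np.float64(0.613732296124799), np.float64(0.11568698993951818)) [ 17.39   6.54   0.04  -0.05  -0.18 -21.8 ]
(np.float64(0.628150692537597), np.float64(0.12650872015623546)) [ 18.41   5.06   0.05  -0.05  -0.18 -21.8 ]
```

Emit:
jog_arm(
  targets=[
    [2, 2, -0.1, 0, 0, -4],
    [4, 4, -0.1, 0, 0, -8],
    [6, 6, -0.1, 0, 0, -12],
    [8.5, 8, -0.1, 0, 0, -16],
    [10.9, 8.8, -0.1, 0, 0, -21],
    [13, 7.8, -0.1, 0, 0, -21.8],
    [15, 7.1, -0.1, 0, 0, -21.8],
    [15.5, 7.1, -0.1, 0, 0, -21.8],
  ],
)

```text
time_s: 4.52
position: [0.5963, 0.116, 0.0176]
tool_rot: [[0.998, 0.055, 0.004], [0.055, -0.998, 0.0], [0.004, 0.0, -1.0]]
ft_force: [-0.9, 0.7, -2.0]
grip_width: 0.0509
gripper_force: 42.1
```

Emit:
jog_arm(
  targets=[
    [0, 0, 0, 0, 0, 0],
    [0, 0, 0, 0, 0, 0],
  ],
)

```text
time_s: 4.68
position: [0.5934, 0.1164, 0.0175]
tool_rot: [[0.998, 0.056, 0.002], [0.056, -0.998, 0.0], [0.002, 0.0, -1.0]]
ft_force: [2.7, -0.9, 3.0]
grip_width: 0.0511
gripper_force: 42.6
```

```bash
cat >> h.py <<'E'
def F(fx,fy,o=(.6795,.0142),a=3.2):
    t=np.radians(a);return o[0]+fx*np.cos(t)-fy*np.sin(t),o[1]+fx*np.sin(t)+fy*np.cos(t)
E
python3 - <<'E'
from h import *
im=env.get_image("wrist"); save(im,"w2.png")
for o in fit_board("wrist",im,"board_green"): print(*o)
print(fence("wrist",im))
im=env.get_image("side"); save(im,"s2.png"); print(fence("side",im))
for o in fit_board("side",im,"board_green"): print(*o)
s=env.observe();p=s["position"]; print(p,s["ft_force"],s["time_s"])
for fx,fy in((-.06,.105),(-.045,.115)): print(F(fx,fy),row(*F(fx,fy),p[2],3.2))
E
```

```text
board_green wrist 0.75 19964 board [593.6 117.2] [89.6 90.6] 2.7 frame [592.7 116.8] [53.2 52.4] 3.5
(array([678.37,  10.17,   2.74]), np.float64(54.1), 22332)
(array([677.89,  14.9 ,   2.94]), np.float64(58.1), 525)
board_green side 0.92 618 board [592.6 117.8] [90.1 93.2] 3.9 frame [591.4 118.4] [50.4 53.5] 2.7
[0.59301182 0.11653445 0.01752897] [ 1.50187216 -1.54512531  5.83581902] 4.9833
(np.float64(0.613732296124799), np.float64(0.11568698993951818)) [ 2.06  0.2   0.    0.01 -0.06  0.01]
(np.float64(0.628150692537597), np.float64(0.12650872015623546)) [ 3.56 -0.8   0.    0.01 -0.06  0.01]
  return _methods._mean(a, axis=axis, dtype=dtype,
  ret = ret.dtype.type(ret / rcount)
```

View pics/w2.png

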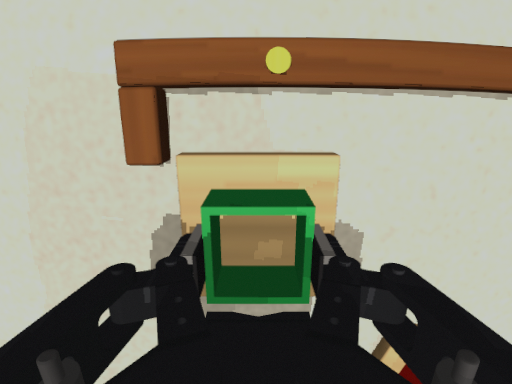

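Emit:
jog_arm(
  targets=[
    [1, 0, 0, 0, 0, 0],
    [2, 0, 0, 0, 0, 0],
    [2.8, 0, 0, 0, 0, 0],
    [3.3, 0, 0, 0, 0, 0],
    [3.5, 0, 0, 0, 0, 0],
    [3.6, 0, 0, 0, 0, 0],
    [3.7, 0, 0, 0, 0, 0],
    [3.7, 0, 0, 0, 0, 0],
  ],
)

```text
time_s: 5.65
position: [0.6285, 0.1188, 0.0175]
tool_rot: [[0.998, 0.057, -0.003], [0.057, -0.998, -0.0], [-0.003, -0.0, -1.0]]
ft_force: [-5.9, -1.0, 10.5]
grip_width: 0.0511
gripper_force: 43.5
```

Emit:
jog_arm(
  targets=[
    [0, -0.3, 0, 0, 0, 0],
    [0, -0.6, 0, 0, 0, 0],
    [0, -0.8, 0, 0, 0, 0],
    [0, -1, 0, 0, 0, 0],
    [0, -1.1, 0, 0, 0, 0],
    [0, -1.2, 0, 0, 0, 0],
    [0, -1.2, 0, 0, 0, 0],
  ],
)

```text
time_s: 6.23
position: [0.6282, 0.1242, 0.0179]
tool_rot: [[0.998, 0.055, -0.003], [0.055, -0.998, -0.011], [-0.004, 0.011, -1.0]]
ft_force: [-8.5, -32.7, 14.7]
grip_width: 0.0515
gripper_force: 44.2
```

Run:
```python
from h import *
im=env.get_image("wrist"); save(im,"w3.png")
s=env.observe();p=s["position"]; print(p,s["ft_force"],s["time_s"],s["wrist_torque"])
```

```text
[0.62820807 0.12414311 0.01794647] [ -8.64622113 -33.21419241  14.96290429] 6.2833 [-5.17816132  1.17768346 -0.14846237]
```

View pics/w3.png

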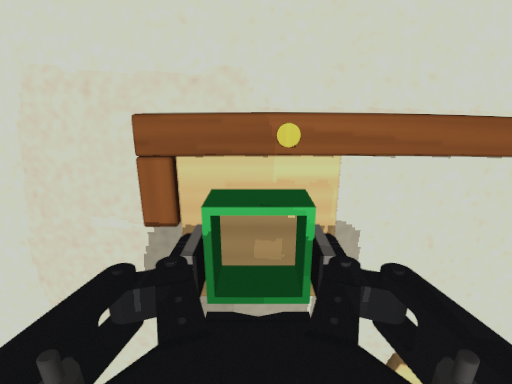

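Emit:
jog_arm(
  targets=[
    [0, 0.2, -0.1, 0, 0, 0],
    [0, 0.5, -0.2, 0, 0, 0],
    [0, 0.55, -0.2, 0, 0, 0],
  ],
)

```text
time_s: 6.53
position: [0.6284, 0.1238, 0.0183]
tool_rot: [[0.998, 0.056, -0.003], [0.056, -0.998, -0.001], [-0.003, 0.001, -1.0]]
ft_force: [-2.2, -5.2, 1.2]
grip_width: 0.0509
gripper_force: 43.2
```

Emit:
jog_arm(
  targets=[
    [0, 0, 0, 0, 0, 0],
    [0, 0, 0, 0, 0, 0],
    [0, 0, 0, 0, 0, 0],
    [0, 0, -1, 0, 0, 0],
    [0, 0, -3, 0, 0, 0],
    [-4, 0, -6, 0, 0, 0],
    [-7, 0, -7, 0, 0, 0],
    [-7, 0, -7, 0, 0, 0],
  ],
  hand=0.7,
)

```text
time_s: 7.2
position: [0.5551, 0.1218, 0.0917]
tool_rot: [[0.998, 0.057, -0.001], [0.057, -0.998, 0.0], [-0.001, -0.0, -1.0]]
ft_force: [1.7, 0.7, 0.1]
grip_width: 0.0598
gripper_force: 0.0
```

Run:
```python
from h import *
im=env.get_image("wrist"); save(im,"w4.png")
for o in fit_board("wrist",im,"board_green"): print(*o)
print(fence("wrist",im))
s=env.observe();p=s["position"]; print(p,s["ft_force"],s["time_s"],s["grip_width"])
print(row(.470,-.011,p[2],-18.4))
```

```text
board_green wrist 0.64 13884 board [627.6 124.1] [90.6 90.5] 3.2 frame [627.8 124. ] [52.  52.5] 3.2
(array([678.23,  10.88,   3.04]), np.float64(54.4), 13073)
[0.56030726 0.12135312 0.08962249] [ 1.19054157  0.10918415 -1.16022464] 7.35 0.05969374914400988
[-9.760e+00  1.271e+01 -2.000e-02 -2.000e-02 -1.000e-01  2.162e+01]
  return _methods._mean(a, axis=axis, dtype=dtype,
  ret = ret.dtype.type(ret / rcount)
```

View pics/w4.png

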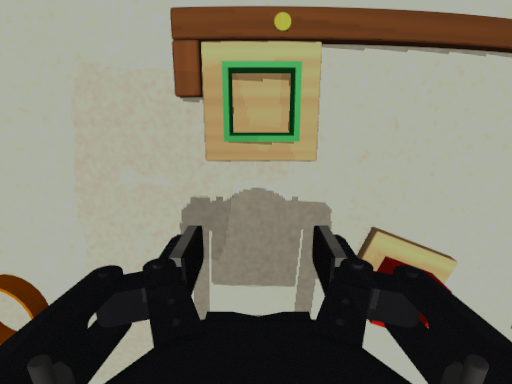

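Green sits flush in the corner at the upper left of the picture. Now red.

Emit:
jog_arm(
  targets=[
    [-9.8, 12.7, 0, 0, 0, 21.6],
    [-9.8, 12.7, 0, 0, 0, 21.6],
    [-9.8, 12.7, 0, 0, 0, 21.6],
    [-9.8, 12.7, 0, 0, 0, 21.6],
    [-9.8, 12.7, 0, 0, 0, 21.6],
    [-9.8, 12.7, 0, 0, 0, 21.6],
    [-9.8, 12.7, 0, 0, 0, 21.6],
  ],
  hand=1,
)

```text
time_s: 7.93
position: [0.4703, -0.0112, 0.0886]
tool_rot: [[0.949, -0.316, 0.001], [-0.316, -0.949, 0.0], [0.001, -0.0, -1.0]]
ft_force: [0.1, 0.0, 0.6]
grip_width: 0.0852
gripper_force: 0.0
```

Run:
```python
from h import *
im=env.get_image("wrist")
for o in fit_board("wrist",im,"board_red"): print(*o)
s=env.observe();p=s["position"]; print(p,s["time_s"],s["grip_width"])
print(row(.4695,-.0115,.017,-18.4))
```

```text
board_red wrist 0.76 11086 board [470.4 -13.5] [90.4 88.9] -18.3 frame [470.3 -13.3] [52.1 51.5] -18.3
[ 0.47012378 -0.01052792  0.08846581] 8.0333 0.08517670304009504
[-0.03  0.11  7.15 -0.01 -0.02  0.09]
```

Emit:
jog_arm(
  targets=[
    [0.1, 0.25, 4, 0, 0, 0],
    [0.1, 0.25, 7.1, 0, 0, 0],
    [0.1, 0.25, 7.1, 0, 0, 0],
    [0.1, 0.25, 7.1, 0, 0, 0],
  ],
)

```text
time_s: 8.37
position: [0.4693, -0.0131, 0.0171]
tool_rot: [[0.949, -0.314, -0.003], [-0.314, -0.949, 0.001], [-0.003, 0.0, -1.0]]
ft_force: [0.2, -0.7, 0.8]
grip_width: 0.0855
gripper_force: 0.0
```

Emit:
jog_arm(
  targets=[
    [0, 0, 0, 0, 0, 0],
    [0, 0, 0, 0, 0, 0],
    [0, 0, 0, 0, 0, 0],
    [0, 0, 0, 0, 0, 0],
    [0, 0, 0, 0, 0, 0],
    [0, 0, -0.1, 0, 0, 0],
  ],
  hand=0,
)

```text
time_s: 8.87
position: [0.4698, -0.0139, 0.0197]
tool_rot: [[0.949, -0.315, 0.002], [-0.315, -0.949, -0.001], [0.002, -0.0, -1.0]]
ft_force: [-0.7, 0.2, -1.9]
grip_width: 0.0509
gripper_force: 42.0
```

Run:
```python
from h import *
s=env.observe();p=s["position"]; print(p,s["ft_force"],s["time_s"])
print(row(.5985,.0243,p[2],3.1))
```

```text
[ 0.4698137  -0.01393093  0.01973555] [-0.66884195  0.16062254 -1.93502385] 8.8667
[ 1.101e+01 -7.690e+00  2.000e-02  2.000e-02 -1.200e-01 -2.148e+01]
```

Emit:
jog_arm(
  targets=[
    [0, 0, 0.1, 0, 0, 0],
    [2, -1.5, 0.1, 0, 0, -5],
    [4.5, -3, 0.1, 0, 0, -10],
    [7, -5, 0.1, 0, 0, -15],
    [9, -6.5, 0.1, 0, 0, -20],
    [11, -7.7, 0.1, 0, 0, -21.5],
    [11, -7.7, 0.1, 0, 0, -21.5],
    [11, -7.7, 0.1, 0, 0, -21.5],
  ],
)

```text
time_s: 9.53
position: [0.6007, 0.0246, 0.0192]
tool_rot: [[0.998, 0.055, 0.006], [0.055, -0.999, -0.001], [0.006, 0.001, -1.0]]
ft_force: [3.6, 0.8, 6.0]
grip_width: 0.0509
gripper_force: 43.1
```

Run:
```python
from h import *
s=env.observe();p=s["position"]; print(p,s["ft_force"],s["time_s"])
print(row(.6331,.0342,p[2],3.1))
```

```text
[0.60068482 0.02460455 0.01923774] [3.57688929 0.82748088 5.99731267] 9.5333
[ 3.29 -0.78  0.02  0.06 -0.36  0.04]
```

Emit:
jog_arm(
  targets=[
    [1, 0, 0, 0, 0, 0],
    [2, 0, 0, 0, 0, 0],
    [2.8, 0, 0, 0, 0, 0],
    [3.2, 0, 0, 0, 0, 0],
    [3.5, 0, 0, 0, 0, 0],
    [3.6, 0, 0, 0, 0, 0],
    [3.6, 0, 0, 0, 0, 0],
  ],
)

```text
time_s: 10.12
position: [0.6336, 0.0262, 0.0192]
tool_rot: [[0.999, 0.054, 0.0], [0.054, -0.999, -0.001], [0.0, 0.001, -1.0]]
ft_force: [-4.8, -1.2, 11.3]
grip_width: 0.0513
gripper_force: 43.5
```

Emit:
jog_arm(
  targets=[
    [0, -0.3, 0, 0, 0, 0],
    [0, -0.6, 0, 0, 0, 0],
    [0, -0.8, 0, 0, 0, 0],
    [0, -1, 0, 0, 0, 0],
    [0, -1.2, 0, 0, 0, 0],
    [0, -1.2, 0, 0, 0, 0],
  ],
)

```text
time_s: 10.62
position: [0.6332, 0.0341, 0.0195]
tool_rot: [[0.999, 0.054, 0.001], [0.054, -0.999, -0.007], [0.0, 0.007, -1.0]]
ft_force: [-6.1, -21.0, 10.5]
grip_width: 0.0516
gripper_force: 43.6
```

Run:
```python
from h import *
s=env.observe();p=s["position"]; print(p,s["ft_force"],s["time_s"])
```

```text
[0.63320501 0.03408326 0.01945793] [ -6.12685038 -21.01153233  10.4688657 ] 10.6167
```

Emit:
jog_arm(
  targets=[
    [0, 0.2, -0.1, 0, 0, 0],
    [0, 0.35, -0.15, 0, 0, 0],
    [0, 0.35, -0.15, 0, 0, 0],
  ],
)

```text
time_s: 10.87
position: [0.6332, 0.0339, 0.0194]
tool_rot: [[0.999, 0.053, -0.0], [0.053, -0.999, -0.001], [-0.0, 0.001, -1.0]]
ft_force: [-1.6, -6.0, 1.8]
grip_width: 0.0507
gripper_force: 42.7
```

Emit:
jog_arm(
  targets=[
    [0, 0, 0, 0, 0, 0],
    [0, 0, 0, 0, 0, 0],
    [0, 0, 0, 0, 0, 0],
    [0, 0, -1, 0, 0, 0],
    [0, 0, -3, 0, 0, 0],
    [-4, 0, -6, 0, 0, 0],
    [-7, 0, -7, 0, 0, 0],
    [-7, 0, -7, 0, 0, 0],
  ],
  hand=0.7,
)

```text
time_s: 11.53
position: [0.559, 0.0318, 0.0922]
tool_rot: [[0.998, 0.055, -0.001], [0.055, -0.998, 0.0], [-0.001, -0.0, -1.0]]
ft_force: [1.9, 0.3, 0.5]
grip_width: 0.0599
gripper_force: 0.0
```

Run:
```python
from h import *
im=env.get_image("wrist"); save(im,"w5.png")
for n in("board_green","board_red"):
  for o in fit_board("wrist",im,n): print(*o)
s=env.observe();p=s["position"]; print(p,s["time_s"],s["grip_width"])
print(row(.447,-.221,p[2],-8.8))
```

```text
board_red wrist 0.8 13681 board [632.8  34.2] [89.8 90.6] 3.2 frame [632.5  34.4] [52.  52.7] 3.3
board_red wrist 0.54 2530 board [ 464.5 -216.7] [89.8 53.9] -33.5 frame [ 461.7 -200.7] [ 8.5 31. ] -14.4
[0.56410279 0.03120562 0.09012332] 11.6833 0.05996714302563105
[-1.306e+01  2.455e+01 -2.000e-02  0.000e+00 -1.100e-01  1.191e+01]
```

View pics/w5.png

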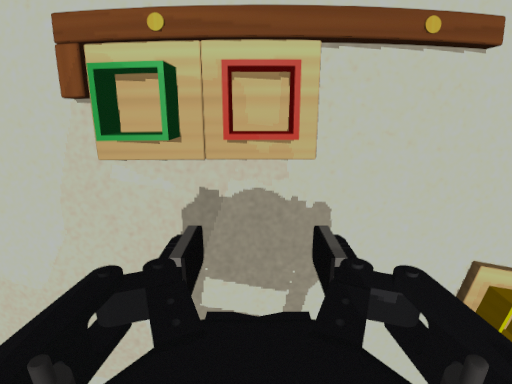

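Green and red are closed up against the rail, with the joint at about column 203. Now yellow.

Emit:
jog_arm(
  targets=[
    [-13, 24.5, 0, 0, 0, 11.9],
    [-13, 24.5, 0, 0, 0, 11.9],
    [-13, 24.5, 0, 0, 0, 11.9],
    [-13, 24.5, 0, 0, 0, 11.9],
    [-13, 24.5, 0, 0, 0, 11.9],
    [-13, 24.5, 0, 0, 0, 11.9],
    [-13, 24.5, 0, 0, 0, 11.9],
    [-13, 24.5, 0, 0, 0, 11.9],
  ],
  hand=1,
)

```text
time_s: 12.35
position: [0.4464, -0.2255, 0.0889]
tool_rot: [[0.987, -0.158, 0.0], [-0.158, -0.987, -0.001], [0.001, 0.001, -1.0]]
ft_force: [0.9, 0.0, 0.1]
grip_width: 0.0854
gripper_force: 0.0
```

Emit:
jog_arm(
  targets=[
    [0, 0, 0, 0, 0, 0],
    [0, 0, 0, 0, 0, 0],
  ],
)

```text
time_s: 12.52
position: [0.4477, -0.2205, 0.0889]
tool_rot: [[0.988, -0.153, -0.0], [-0.153, -0.988, 0.0], [-0.0, -0.0, -1.0]]
ft_force: [-0.1, 0.4, -0.9]
grip_width: 0.0853
gripper_force: 0.0
```

Run:
```python
from h import *
im=env.get_image("wrist")
for o in fit_board("wrist",im,"board_yellow"): print(*o)
s=env.observe();p=s["position"]; print(p,s["time_s"],s["grip_width"])
print(row(.447,-.222,.018,-8.8))
```

```text
board_yellow wrist 0.83 11150 board [ 447.1 -223.1] [90.6 89.2] -8.8 frame [ 447.  -223.1] [52.2 51.7] -8.9
[ 0.44770635 -0.21973359  0.08895519] 12.6167 0.08524325112332279
[-0.03  0.24  7.1  -0.02  0.01  0.09]
```

Emit:
jog_arm(
  targets=[
    [0, 0.33, 4, 0, 0, 0],
    [0, 0.33, 7.0, 0, 0, 0],
    [0, 0.33, 7.0, 0, 0, 0],
    [0, 0.33, 7.0, 0, 0, 0],
  ],
)

```text
time_s: 12.95
position: [0.4466, -0.2228, 0.0188]
tool_rot: [[0.988, -0.152, -0.002], [-0.152, -0.988, 0.002], [-0.002, -0.002, -1.0]]
ft_force: [-1.2, -0.0, 1.5]
grip_width: 0.0852
gripper_force: 0.0
```

Emit:
jog_arm(
  targets=[
    [0, 0, 0, 0, 0, 0],
    [0, 0, 0, 0, 0, 0],
    [0, 0, 0, 0, 0, 0],
    [0, 0, 0, 0, 0, 0],
    [0, 0, 0, 0, 0, 0],
    [0, 0, 0, 0, 0, 0],
  ],
  hand=0,
)

```text
time_s: 13.45
position: [0.4473, -0.2242, 0.0208]
tool_rot: [[0.988, -0.153, 0.003], [-0.153, -0.988, -0.002], [0.003, 0.001, -1.0]]
ft_force: [-0.0, 1.6, 7.0]
grip_width: 0.0512
gripper_force: 41.5
```

Run:
```python
from h import *
s=env.observe();p=s["position"]; print(p,s["ft_force"],s["time_s"])
print(row(.6035,-.0657,p[2],3.1))
```

```text
[ 0.44731336 -0.22422667  0.02080621] [-0.02747246  1.56285979  7.01082376] 13.45
[ 1.301e+01 -1.805e+01  1.000e-02  1.000e-01 -1.500e-01 -1.189e+01]
```

Emit:
jog_arm(
  targets=[
    [2, -2.8, 0, 0, 0, -2],
    [4, -5.6, 0, 0, 0, -4],
    [6, -8.4, 0, 0, 0, -6],
    [8, -11.2, 0, 0, 0, -8],
    [10, -14, 0, 0, 0, -10],
    [12, -16.5, 0, 0, 0, -11.9],
    [13, -17.7, 0, 0, 0, -11.9],
    [13, -18, 0, 0, 0, -11.9],
  ],
)

```text
time_s: 14.12
position: [0.6054, -0.0643, 0.0208]
tool_rot: [[0.998, 0.057, 0.005], [0.057, -0.998, -0.002], [0.005, 0.002, -1.0]]
ft_force: [2.6, -2.1, 5.6]
grip_width: 0.051
gripper_force: 42.7
```

Emit:
jog_arm(
  targets=[
    [0, 0, 0, 0, 0, 0],
    [0, 0, 0, 0, 0, 0],
  ],
)

```text
time_s: 14.28
position: [0.6034, -0.0658, 0.0209]
tool_rot: [[0.999, 0.054, 0.004], [0.054, -0.999, -0.0], [0.004, 0.001, -1.0]]
ft_force: [2.7, 2.5, 6.4]
grip_width: 0.051
gripper_force: 42.7
```

Run:
```python
from h import *
s=env.observe();p=s["position"]; print(p,s["ft_force"],s["time_s"])
print(row(.6381,-.0558,p[2],3.1))
```

```text
[ 0.60340665 -0.06580026  0.02085577] [2.72711002 2.54906784 6.35518684] 14.2833
[ 3.52 -0.81  0.01  0.04 -0.22  0.02]
```

Emit:
jog_arm(
  targets=[
    [1, 0, 0, 0, 0, 0],
    [2, 0, 0, 0, 0, 0],
    [2.8, 0, 0, 0, 0, 0],
    [3.3, 0, 0, 0, 0, 0],
    [3.6, 0, 0, 0, 0, 0],
    [3.8, 0, 0, 0, 0, 0],
    [3.8, 0, 0, 0, 0, 0],
  ],
)

```text
time_s: 14.87
position: [0.6391, -0.0648, 0.0208]
tool_rot: [[0.999, 0.054, -0.002], [0.054, -0.999, -0.001], [-0.002, 0.001, -1.0]]
ft_force: [-8.4, -1.0, 10.3]
grip_width: 0.0509
gripper_force: 43.3
```

Emit:
jog_arm(
  targets=[
    [0, -0.3, 0, 0, 0, 0],
    [0, -0.6, 0, 0, 0, 0],
    [0, -0.8, 0, 0, 0, 0],
    [0, -1, 0, 0, 0, 0],
    [0, -1.2, 0, 0, 0, 0],
    [0, -1.3, 0, 0, 0, 0],
    [0, -1.3, 0, 0, 0, 0],
  ],
)

```text
time_s: 15.45
position: [0.6386, -0.0557, 0.021]
tool_rot: [[0.999, 0.053, -0.001], [0.053, -0.999, -0.007], [-0.001, 0.007, -1.0]]
ft_force: [-8.7, -18.3, 8.8]
grip_width: 0.0513
gripper_force: 43.2
```

Run:
```python
from h import *
s=env.observe();p=s["position"]; print(p,s["ft_force"],s["time_s"])
```

```text
[ 0.63863943 -0.05572177  0.02104467] [ -8.6546902  -18.29005008   8.84565953] 15.45
```

Emit:
jog_arm(
  targets=[
    [0, 0.2, -0.1, 0, 0, 0],
    [0, 0.35, -0.15, 0, 0, 0],
    [0, 0.35, -0.15, 0, 0, 0],
  ],
)

```text
time_s: 15.7
position: [0.6387, -0.0559, 0.0211]
tool_rot: [[0.999, 0.053, -0.002], [0.053, -0.999, -0.001], [-0.002, 0.001, -1.0]]
ft_force: [-5.4, -6.7, 1.3]
grip_width: 0.051
gripper_force: 42.8
```

Emit:
jog_arm(
  targets=[
    [0, 0, 0, 0, 0, 0],
    [0, 0, 0, 0, 0, 0],
    [0, 0, 0, 0, 0, 0],
    [0, 0, -1, 0, 0, 0],
    [0, 0, -3, 0, 0, 0],
    [-4, -2, -6, 0, 0, 0],
    [-8, -5, -9, 0, 0, 0],
    [-10, -8, -12, 0, 0, 0],
  ],
  hand=0.7,
)

```text
time_s: 16.37
position: [0.5524, 0.0019, 0.1217]
tool_rot: [[0.999, 0.053, -0.001], [0.053, -0.999, 0.0], [-0.001, -0.0, -1.0]]
ft_force: [1.9, 0.2, 0.2]
grip_width: 0.0601
gripper_force: 0.0
```

Emit:
jog_arm(
  targets=[
    [0, -1.5, 0, 0, 0, 0],
    [0, -1.5, 0, 0, 0, 0],
    [0, -1.5, 0, 0, 0, 0],
  ],
)

```text
time_s: 16.62
position: [0.5539, 0.0171, 0.1216]
tool_rot: [[0.998, 0.056, 0.002], [0.056, -0.998, -0.0], [0.001, 0.0, -1.0]]
ft_force: [-0.3, -0.2, -0.0]
grip_width: 0.0598
gripper_force: 0.0
```

Run:
```python
from h import *
im=env.get_image("wrist"); 
cv2.imwrite("pics/w6.png",cv2.resize(cv2.cvtColor(im["frame"],cv2.COLOR_RGB2BGR),(800,600),interpolation=cv2.INTER_CUBIC))
for n in("board_green","board_red","board_yellow"):
  for o in fit_board("wrist",im,n)[:1]: print(*o)
s=env.observe();p=s["position"]; print(p,s["time_s"],s["grip_width"])
```

```text
board_green wrist 0.95 10438 board [627.9 124.4] [90.9 91.5] 3.0 frame [627.9 124.1] [51.9 53.5] 2.9
board_red wrist 0.93 10852 board [632.7  34.3] [90.4 91. ] 3.0 frame [632.7  34.5] [51.3 52.4] 3.0
board_yellow wrist 0.86 10558 board [638.5 -55.4] [89.8 90.7] 3.5 frame [637.9 -55.4] [51.9 53.3] 3.1
[0.55393562 0.01586912 0.12014733] 16.8167 0.05949668407291505
```

View pics/w6.png

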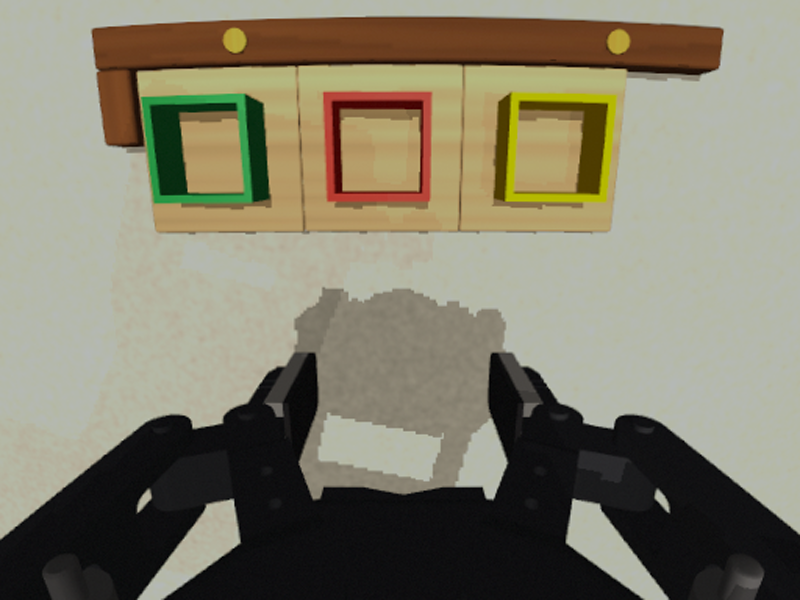

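The three boards form one straight row along the rail, the joints are closed, and green sits against the stop. The measured centres are 90 mm apart and all yaws are within 0.5°. Handing in.

```bash
python3 -c "
from rig import env
print(env.close_job())"
```

```text
the job is handed in; nothing more can be done
None
```

I slid the three boards into one closed row along the fence, in the order green (against the end stop), red, yellow, left the bottles, cup and cutter alone, and handed the job in at about 17 s; the hand-in returned no verdict.

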